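Vent the suction plate, put the dried tubs in store, park the valve

ROBOT

A 7-joint arm with a two-finger parallel gripper is mounted at the origin on the work surface. World frame = base frame: x ahead of the robot, y to its left, z up, the work surface at z = 0. Lengths are in m, angles in rad, forces in N, time in s.
With the tool pointing down it reaches from about 0.4 to 0.9 m from the base axis. Payload 5.5 kg.
Tool frame: the origin (TCP) lies on the centre line of the jaws, within the pads' length; the fingertips stand tips_ahead ahead of it and the grasp point (between the pads) lies 2 mm behind it (tips_ahead is the distance from the TCP to the fingertips, in m); z points along the fingers, y is the line along which they close (so a half turn about z gives the same grasp; the last joint's range is limited). The gripper opens to 85 mm and grips with 20 to 120 N. Pads are 22 mm wide; open, the fingers measure 114 mm over their backs; the gripper's body (76 mm by 85 mm) begins 54 mm behind the grasp point. The pads swing forward as they close: fully open they stand 13 mm farther back than shut.
Start: joints at [1.433, 0.501, -0.427, 1.55, 0.221, 1.138, -0.21], TCP at [0.254, -0.598, 0.248] pointing down, gripper open.
Joint ranges: [-2.88, 2.88], [-0.31, 2.03], [-1.54, 1.56], [0.2, 2.42], [-1.41, 4.55], [0.19, 2.02], [-2.57, 2.57]. Speed limits (rad/s): [2.57, 2.57, 3.14, 3.14, 3.14, 3.14, 3.14].

INTERFACE

Orientations are given as a unit quaternion [w, x, y, z].
In Python, from bench import state, snapshot, camera_params, sign_off, spot_in, landmark_of, tips_ahead gives the robot as it stands.
- The arm moves only by the shell command python3 -m pendant 'ROWS' [OPENING] [FORCE]. ROWS is JSON, a list of rows, each a list of 4 numbers: the shift along the tool's x, y, z in cm, then the turn about the tool's z in degrees. In form: [[tx, ty, tz, yaw], ...]. A call has exactly 8 rows; each row shifts and turns the commanded pose from where the row before left it, along the tool's axes as they then stand; what a row does not reach is not made up. A row lasts 1/10 s, in which the tool goes at most 50 mm and 8.59 degrees, less where a joint would pass 70% of its speed; a pose out of reach is approached as far as the arm can. A call with a gripper value outside its range is refused whole. OPENING is the finger opening in cm, from 0 to 8.54, set as the call begins (- or left out, the last holds). The fingers move at their own pace and stop on an object; FORCE is the grip in N (left out, the last holds). Time passes only in rows, so rows that do not move let the fingers close, or fill a call up. It gives the time, the measured TCP pose, the force, the opening and the grip force at its end, in the units of the state.
- state(): the state, without advancing time (a new reading comes with each control period).
- snapshot(name): name is "side" or "top"; returns (picture, depth): 480x640x3 uint8, red, green, blue; 480x640 float32, m along the optical axis (not along the pixel's ray), 0 where there is no reading.
- camera_params(name): a dict with "fx", "fy", "cx", "cy" (pixels), "k1" (the pictures are not rectified: a ray, as slopes to the right and down, at radius r is drawn at 1 + k1 r^2 times it, then the intrinsics apply), "world_from_camera" (4x4, takes a point from camera to world coordinates). Camera axes: x right, y up, looking along -z (the intrinsics and any distortion apply to the point x, -y, -z); pixel columns grow to the right and rows downward; lengths in m; the calibration is good to about 2 mm. A picture is of the moment at which its call begins. camera_params takes no time and is no camera call.
- sign_off(): hands the job in; it is judged then, once.
Trained networks look in the newest picture that a camera, given by its name, has taken for a name from the list of things; names that differ only in an ending like _2 or _b are one class to them, and where a whole thing is asked for, a point or a joint stands for the part that bears it (a point fixed in the world has none). Each returns a list of dicts, best first, with "score" (0 to 1); they miss things now and then, are a little off and sometimes report something else, mostly with a low value. They report only what shows in the picture. A call takes as long as a camera call. They do not tell look-alikes from the thing itself.
- spot_in(camera, target): "bbox" ([centre column, centre row, width, height] in pixels, round what is visible of it).
- landmark_of(camera, target): "position" ([column, row] in pixels: a listed point, or the origin of a listed thing).
The state is a dict: "clock": time; "qpos": joint angles; "qd": joint speeds; "joint_efforts": joint torques, N m; "tcp_pos": TCP position; "ee_rot": TCP orientation; "force": force on the tool from outside, world axes, zero at the start; "wrist_torque": the same for the moment, N m; "gripper_width": opening from 0.0 (shut) to 1.0 (fully open); "finger_force": force on a finger pad.
Only numpy, scipy, OpenCV 4.12 (cv2) and the standard library are available. Lean on these libraries where they do the work, as an engineer would, in place of code of your own. Each camera call takes 0.05 s, during which the arm holds its last target. There are 200 camera calls.

TASK

The drying run is over: first guide the red vacuum lever through its zigzag gate from PUMP (blue) right to the far end, VENT (green), so that the plate lets go of the tubs. Leaving the lever there, put every tub that is on the steel plate into the store bay of its lid's colour, lying flat on the bay's floor; then bring the lever back through the gate and fully into the dead-end PARK notch (yellow). Leave the bottle, the jar and the mug where they are.

Things in the scene. Friction and masses are not known exactly. Their poses are not given: they have to be found in the camera images.
- valve: Vacuum valve: grey box 150 x 150 x 112 mm, fixed; origin at the centre of its underside, z up, x and y along its sides. Its top, a 4 mm aluminium plate (mid-height z = 110 mm), has a zigzag slot (the gate) 16 mm wide, through which the lever's steel stem (9 mm thick) sticks up; the stem cannot leave the slot. Patches mark the slot's three ends: blue PUMP, green VENT, yellow PARK.
- lever_knob (a point): Centre of the lever's red ball knob (38 mm diameter), 60 to 80 mm above the plate. The lever turns in two directions about a fixed point 30 mm above the valve's origin; the knob centre is always 160 mm from that point, the plate 80 mm above it, so the knob moves twice as far as the stem in the slot. It stays where it is left (friction about 0.7 N at the knob).
- lever_fore (a joint): Lean of the lever towards the valve's +x (rad, 0 = upright). The knob lies at (160 cos(side) sin(fore), 160 sin(side), 30 + 160 cos(side) cos(fore)) mm in the valve's frame. About +0.36 at the blue end, -0.36 at the green end, 0 at the yellow end.
- lever_side (a joint): Lean of the lever towards the valve's +y (rad, 0 = upright). About +0.20 at the blue end, -0.20 at the green end (the slot lets it go to -0.24), -0.40 at the yellow dead end (the slot lets it go to -0.44). At the start the lever is in the blue run, up to 26 mm (at the knob) short of its end.
- pump_end (a point): The slot's blue end, PUMP, at plate level: (30, 17) mm in the valve's frame. From here the slot's centre line runs straight to corners (30, -17), (0, -17), (0, 17), (-30, 17) and then to the green end (-30, -17).
- vent_end (a point): The slot's green end, VENT, at plate level: (-30, -17) mm in the valve's frame.
- park_end (a point): The slot's yellow dead end, PARK, at plate level: (0, -34) mm in the valve's frame. The middle run from (0, 17) goes straight on past the corner (0, -17) into it.
- suction_plate: Flat steel plate 270 (x) x 250 (y) mm on the bench, fixed, top 6 mm above the bench, with a rim to 10 mm; origin at the centre of its underside. The tubs stand on it at the start, in two rows, at least 55 mm apart broadside, their long sides roughly along its y.
- tub_red_center (a point): Centre (half-way up) of the lidded tub with the red lid, loose: white plastic box 84 (x) x 44 (y) x 40 (z) mm, 0.14 to 0.32 kg, lid up along its z. May be absent (None).
- tub_yellow_center (a point): Centre (half-way up) of the lidded tub with the yellow lid, loose: white plastic box 84 (x) x 44 (y) x 40 (z) mm, 0.14 to 0.32 kg, lid up along its z. May be absent (None).
- tub_green_center (a point): Centre (half-way up) of the lidded tub with the green lid, loose: white plastic box 84 (x) x 44 (y) x 40 (z) mm, 0.14 to 0.32 kg, lid up along its z. May be absent (None).
- tub_blue_center (a point): Centre (half-way up) of the lidded tub with the blue lid, loose: white plastic box 84 (x) x 44 (y) x 40 (z) mm, 0.14 to 0.32 kg, lid up along its z. May be absent (None).
- bay_red: Store bay of red plastic, fixed on the white store board: shallow open tray 108 (x) x 72 (y) mm outside, 100 x 64 mm inside, rim 10 mm and inner floor 2 mm above its origin (centre of its underside, 4 mm above the bench). The four bays stand in two rows of two, 116 mm apart in y and 134 mm in x; which colour is where varies.
- bay_yellow: Store bay of yellow plastic, fixed on the white store board: shallow open tray 108 (x) x 72 (y) mm outside, 100 x 64 mm inside, rim 10 mm and inner floor 2 mm above its origin (centre of its underside, 4 mm above the bench). The four bays stand in two rows of two, 116 mm apart in y and 134 mm in x; which colour is where varies.
- bay_green: Store bay of green plastic, fixed on the white store board: shallow open tray 108 (x) x 72 (y) mm outside, 100 x 64 mm inside, rim 10 mm and inner floor 2 mm above its origin (centre of its underside, 4 mm above the bench). The four bays stand in two rows of two, 116 mm apart in y and 134 mm in x; which colour is where varies.
- bay_blue: Store bay of blue plastic, fixed on the white store board: shallow open tray 108 (x) x 72 (y) mm outside, 100 x 64 mm inside, rim 10 mm and inner floor 2 mm above its origin (centre of its underside, 4 mm above the bench). The four bays stand in two rows of two, 116 mm apart in y and 134 mm in x; which colour is where varies.
- oil_can: Bystander: amber bottle, 66 mm diameter, 130 mm tall; origin at the centre of its foot.
- herb_jar: Bystander: green jar, 72 mm diameter, 90 mm tall; origin at the centre of its foot.
- cup: Bystander: white mug, 76 mm diameter, 85 mm tall; origin at the centre of its foot.
There are look-alikes about, which are no part of the job. Leave any pink look-alike of the part that bears tub_yellow_center alone.

How it is judged:
By the outcome, as a careful person would: the job done as asked, in the order asked, and still so for the second after the job is handed in, with the robot touching nothing.
Of tub_red, tub_yellow, tub_green, tub_blue only 3 to 4 are there at a start; the rules pass over those that are not, and their reading is None.
At some moment in a run one of tub_red, tub_yellow, tub_green, tub_blue may be knocked a few centimetres aside while the robot is not near it.
Once in a run the grip may slacken for a moment while it holds something.
It also fails if it takes over 210 s, if anything falls off the work surface, if the arm or the gripper's body presses on something with over 40 N, if the wrist force passes 120 N, or if a joint passes its speed limit or range.

## Working session

There is one attempt and no reset: what is moved stays moved. The work goes in short steps, Python scripts to look and compute and a shell command to move; the robot and the scene stay as the last step left them, time stands still between calls to the robot, and variables do not carry over. Pictures are saved under pics/ and viewed, at most 14 in all, crops included, and the job is handed in when it is done.

```bash
mkdir -p pics; ls; cat > h.py <<'E'
import numpy as np, cv2
from bench import *
from scipy.spatial.transform import Rotation as R
def ray(cam,px):
    p=camera_params(cam); xd=(px[0]-p["cx"])/p["fx"]; yd=(px[1]-p["cy"])/p["fy"]
    x,y=xd,yd
    for _ in range(20):
        s=1+p["k1"]*(x*x+y*y); x,y=xd/s,yd/s
    return np.array([x,-y,-1.0]),np.array(p["world_from_camera"])
def at_z(cam,px,z):
    d,T=ray(cam,px); D=T[:3,:3]@d; o=T[:3,3]; return o+D*(z-o[2])/D[2]
def at_d(cam,px,dep):
    d,T=ray(cam,px); return T[:3,:3]@(d*dep)+T[:3,3]
def proj(cam,P):
    p=camera_params(cam); T=np.linalg.inv(np.array(p["world_from_camera"])); c=T[:3,:3]@np.asarray(P)+T[:3,3]
    x,y=c[0]/-c[2],-c[1]/-c[2]; s=1+p["k1"]*(x*x+y*y); return np.array([p["cx"]+p["fx"]*x*s,p["cy"]+p["fy"]*y*s])
def cloud(cam,dep):
    p=camera_params(cam); T=np.array(p["world_from_camera"]); v,u=np.mgrid[:480,:640]
    xd=(u-p["cx"])/p["fx"]; yd=(v-p["cy"])/p["fy"]; x,y=xd.copy(),yd.copy()
    for _ in range(10):
        s=1+p["k1"]*(x*x+y*y); x,y=xd/s,yd/s
    return np.stack([x*dep,-y*dep,-dep],-1)@T[:3,:3].T+T[:3,3]
def save(n,img): cv2.imwrite("pics/"+n+".png",cv2.cvtColor(img,cv2.COLOR_RGB2BGR))
def pose():
    s=state(); q=s["ee_rot"]; return np.array(s["tcp_pos"]),R.from_quat([q[1],q[2],q[3],q[0]])
def rel(target):
    p,r=pose(); return r.inv().apply(np.asarray(target)-p)*100
E
python3 - <<'E'
from h import *
for c in("top","side"):
    im,d=snapshot(c); save(c+"0",im); np.save(c+"0.npy",d)
    for n in ["valve","lever_knob","suction_plate","tub_red_center","tub_yellow_center","tub_green_center","tub_blue_center","bay_red","bay_yellow","bay_green","bay_blue","oil_can","herb_jar","cup"]:
        l=landmark_of(c,n); print(c,n,[(np.round(a["position"]).tolist(),round(a["score"],2)) for a in l[:3]])
s=state(); print(s["clock"],s["tcp_pos"],s["ee_rot"],s["gripper_width"],s["force"],tips_ahead if not callable(tips_ahead) else tips_ahead())
p,r=pose(); print(r.as_matrix().round(2))
E
```

```text
pics
top valve [([177.0, 261.0], 0.95)]
top lever_knob [([137.0, 220.0], 0.75), ([304.0, 263.0], 0.66), ([456.0, 247.0], 0.45)]
top suction_plate [([302.0, 263.0], 0.57), ([299.0, 178.0], 0.26)]
top tub_red_center [([332.0, 291.0], 0.83)]
top tub_yellow_center [([192.0, 168.0], 0.7), ([212.0, 336.0], 0.62), ([329.0, 233.0], 0.57)]
top tub_green_center [([278.0, 225.0], 0.58)]
top tub_blue_center []
top bay_red [([298.0, 178.0], 0.69), ([412.0, 308.0], 0.55)]
top bay_yellow [([458.0, 307.0], 0.83)]
top bay_green [([409.0, 253.0], 0.69)]
top bay_blue [([453.0, 249.0], 0.78)]
top oil_can [([246.0, 181.0], 0.62), ([331.0, 290.0], 0.16)]
top herb_jar [([390.0, 184.0], 0.76)]
top cup [([297.0, 175.0], 0.78)]
side valve [([281.0, 195.0], 0.69)]
side lever_knob [([295.0, 135.0], 0.76), ([384.0, 263.0], 0.58)]
side suction_plate [([300.0, 284.0], 0.72), ([414.0, 338.0], 0.49), ([285.0, 161.0], 0.28)]
side tub_red_center [([280.0, 302.0], 0.83)]
side tub_yellow_center [([222.0, 227.0], 0.82), ([338.0, 293.0], 0.76), ([357.0, 185.0], 0.64)]
side tub_green_center [([330.0, 254.0], 0.6), ([335.0, 295.0], 0.4)]
side tub_blue_center []
side bay_red [([280.0, 391.0], 0.98)]
side bay_yellow [([292.0, 446.0], 0.57), ([283.0, 178.0], 0.42)]
side bay_green [([346.0, 377.0], 0.87), ([280.0, 306.0], 0.21)]
side bay_blue [([359.0, 427.0], 0.82)]
side oil_can [([365.0, 227.0], 0.56)]
side herb_jar [([417.0, 340.0], 0.63)]
side cup [([387.0, 264.0], 0.89), ([334.0, 297.0], 0.17)]
1.5 [ 0.25363787 -0.59849311  0.24831661] [2.70469460e-05 9.79986018e-01 1.99066329e-01 1.87347978e-05] 1.000624179713772 [ 0.23979953 -0.65875369 -0.51911573] 0.017
[[ 0.92  0.39  0.  ]
 [ 0.39 -0.92 -0.  ]
 [ 0.    0.   -1.  ]]
```

View pics/top0.png

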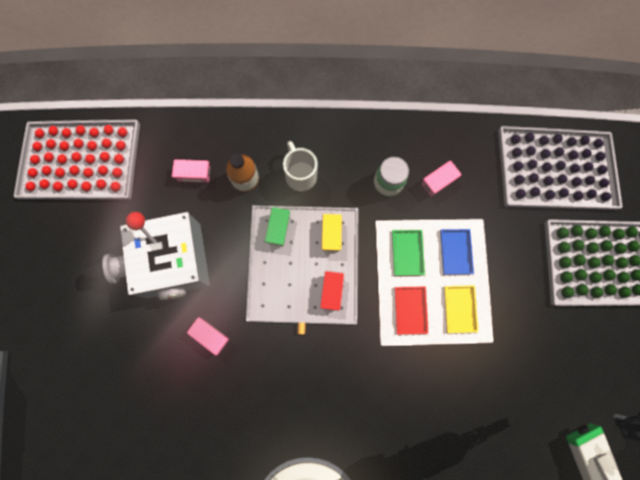

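View pics/side0.png

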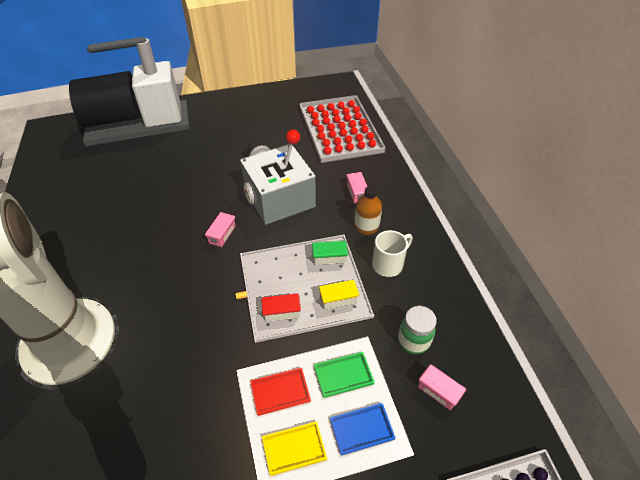

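The top picture shows the knob at (136,220), and tubs at green (278,226), yellow (332,232) and red (332,291). There is no blue tub. Look-alikes for the knob are the red berries around (80,158). Look-alikes for the tubs are the pink boxes at (191,170), (441,178) and (207,336). The bays are green (409,253), blue (456,250), red (411,310) and yellow (460,309). I choose the red ball on the stem, and the lidded tubs on the plate.

```bash
cat >> h.py <<'E'
HUE={"red":(174,6),"yellow":(24,34),"green":(50,75),"blue":(105,125)}
def cmask(im,c):
    h,s,v=cv2.split(cv2.cvtColor(im,cv2.COLOR_RGB2HSV)); lo,hi=HUE[c]
    hm=((h>=lo)|(h<=hi)) if lo>hi else ((h>=lo)&(h<=hi))
    return (hm&(s>130)&(v>60)).astype(np.uint8)
def blobs(im,c,z,cam="top",amin=100):
    m=cv2.morphologyEx(cmask(im,c),cv2.MORPH_OPEN,np.ones((3,3)))
    cs,_=cv2.findContours(m,cv2.RETR_EXTERNAL,cv2.CHAIN_APPROX_NONE); out=[]
    for k in cs:
        if cv2.contourArea(k)<amin: continue
        w=np.array([at_z(cam,p[0],z)[:2] for p in k],np.float32)*1000
        r=cv2.minAreaRect(w); (a,b),ang=r[1],r[2]
        if a<b: a,b,ang=b,a,ang+90
        ang=(ang+90)%180-90
        out.append((np.round(k.mean((0,1))).tolist(),np.round(r[0],1).tolist(),round(a,1),round(b,1),round(ang,1)))
    return out
E
python3 - <<'E'
from h import *
im=cv2.cvtColor(cv2.imread("pics/top0.png"),cv2.COLOR_BGR2RGB); d=np.load("top0.npy"); P=cloud("top",d)
for c in HUE:
    print(c,"lid z46",blobs(im,c,.046)); print("   bay z14",blobs(im,c,.014))
# valve top plate
hsv=cv2.cvtColor(im,cv2.COLOR_RGB2HSV)
m=(abs(P[...,2]-.112)<.006)&(P[...,1]>.15)
w=P[m][:,:2].astype(np.float32)*1000; print("valve",len(w),cv2.minAreaRect(w), P[m].mean(0))
# knob
for cam,px in(("top",(136,220)),("side",(293,136))):
    i2=cv2.cvtColor(cv2.imread(f"pics/{cam}0.png"),cv2.COLOR_BGR2RGB); mk=cmask(i2,"red")
    n,l,st,ce=cv2.connectedComponentsWithStats(mk); k=l[px[1],px[0]]
    Q=cloud(cam,np.load(cam+"0.npy"))[l==k]; Q=Q[Q[:,2]>.1]
    # sphere fit, fixed radius
    from scipy.optimize import least_squares
    f=least_squares(lambda c:np.linalg.norm(Q-c,axis=1)-.019,Q.mean(0)-[0,0,.015],loss="soft_l1",f_scale=.003)
    print(cam,"knob",ce[k],len(Q),f.x.round(4),Q[:,2].max(), abs(f.fun).mean())
crop=im[190:320,90:370]; save("crop0",cv2.resize(crop,None,fx=2.8,fy=2.8,interpolation=cv2.INTER_CUBIC))
E
```

```text
red lid z46 [([411.0, 310.0], [441.5, -220.1], 102.0, 68.4, 2.1), ([332.0, 291.0], [481.5, -45.5], 81.9, 42.2, -6.2), ([136.0, 220.0], [634.0, 410.7], 41.8, 38.2, -89.2)]
   bay z14 [([411.0, 310.0], [443.1, -227.0], 105.2, 70.6, 2.1), ([332.0, 291.0], [484.4, -46.7], 84.6, 43.6, -6.2), ([136.0, 220.0], [641.7, 424.1], 43.1, 39.4, -89.2)]
yellow lid z46 [([459.0, 310.0], [444.0, -328.0], 100.0, 58.2, 1.9), ([332.0, 231.0], [615.3, -43.1], 81.0, 38.8, 0.4)]
   bay z14 [([459.0, 310.0], [445.7, -338.3], 103.2, 60.0, 1.9), ([332.0, 231.0], [622.4, -44.3], 83.6, 40.0, 0.4)]
green lid z46 [([585.0, 434.0], [167.7, -611.7], 86.4, 29.2, -68.8), ([406.0, 252.0], [569.3, -212.0], 92.4, 54.0, 3.1)]
   bay z14 [([585.0, 434.0], [160.5, -631.1], 89.2, 30.1, -68.8), ([406.0, 252.0], [575.0, -218.6], 95.4, 55.8, 3.1)]
blue lid z46 [([455.0, 252.0], [574.2, -323.9], 94.6, 57.8, 1.2)]
   bay z14 [([455.0, 252.0], [580.0, -334.1], 97.6, 59.7, 1.2)]
valve 4116 ((588.3485107421875, 256.58087158203125), (186.023681640625, 348.2398376464844), 29.874130249023438) [0.54619943 0.32303429 0.11144188]
top knob [135.272 219.696] 236 [0.5997 0.3565 0.1774] 1.0438779810444134 0.012924324417655545
side knob [292.66101695 136.33333333] 166 [0.601  0.3554 0.1759] 0.19576512205530006 0.001243373668161579
```

View pics/crop0.png

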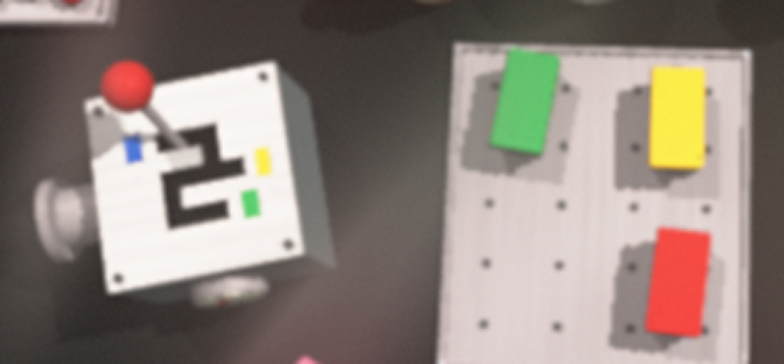

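```bash
sed -i 's/"green":(50,75)/"green":(50,88)/' h.py
python3 - <<'E'
from h import *
im=cv2.cvtColor(cv2.imread("pics/top0.png"),cv2.COLOR_BGR2RGB); d=np.load("top0.npy"); P=cloud("top",d)
print("green lid",blobs(im,"green",.046)); print("   bay z14",blobs(im,"green",.014))
g=cv2.cvtColor(im,cv2.COLOR_RGB2HSV)
m=np.zeros((480,640),np.uint8); sub=(slice(200,305),slice(110,215))
m[sub]=((abs(P[...,2]-.112)<.006))[sub]
m=cv2.morphologyEx(m,cv2.MORPH_OPEN,np.ones((7,7)))
n,l,st,ce=cv2.connectedComponentsWithStats(m); k=1+np.argmax(st[1:,4])
w=np.array([at_z("top",(u,v),.112)[:2] for v,u in np.argwhere(l==k)],np.float32)*1000
r=cv2.minAreaRect(w); print("valve",r)
c=np.array(r[0])/1000
# white board and suction plate
for nm,lo,hi,win in(("board",180,256,(slice(205,355),slice(365,505))),):
    mm=np.zeros((480,640),np.uint8); mm[win]=((g[...,2]>lo)|(g[...,1]>130))[win]&(g[...,2]>90)[win]
    n,l,st,_=cv2.connectedComponentsWithStats(mm); k=1+np.argmax(st[1:,4])
    w=np.array([at_z("top",(u,v),.004)[:2] for v,u in np.argwhere(l==k)],np.float32)*1000
    print(nm,cv2.minAreaRect(w))
for a in (r[2],r[2]-90):
    a=np.deg2rad(a); Rz=np.array([[np.cos(a),-np.sin(a)],[np.sin(a),np.cos(a)]])
    print(np.rad2deg(a),"knob in valve",Rz.T@(np.array([.6005,.356])-c), "landmark", at_z("top",(177,261),0))
    for nme,q in(("blue",(30,17)),("green",(-30,-17)),("yellow",(0,-34))): print(nme,proj("top",[*(c+Rz@np.array(q)/1000),.112]).round(1))
for nm in HUE:
    mk=cmask(im,nm); mk[:205]=0; mk[300:]=0; mk[:,:125]=0; mk[:,205:]=0; print(nm,np.argwhere(mk).mean(0)[::-1],mk.sum())
E
```

```text
green lid [([585.0, 434.0], [167.7, -611.7], 86.4, 29.2, -68.8), ([406.0, 252.0], [569.3, -212.0], 92.4, 54.0, 3.1)]
   bay z14 [([585.0, 434.0], [160.5, -631.1], 89.2, 30.1, -68.8), ([406.0, 252.0], [575.0, -218.6], 95.4, 55.8, 3.1)]Traceback (most recent call last):
  File "<stdin>", line 9, in <module>
  File "h.py", line 11, in at_z
    d,T=ray(cam,px); D=T[:3,:3]@d; o=T[:3,3]; return o+D*(z-o[2])/D[2]
        ~~~^^^^^^^^
  File "h.py", line 5, in ray
    p=camera_params(cam); xd=(px[0]-p["cx"])/p["fx"]; yd=(px[1]-p["cy"])/p["fy"]
ValueError: time passes only in moves, steps and waits
```

```bash
sed -i 's/^def ray/import functools\ncamera_params=functools.lru_cache(None)(camera_params)\ndef ray/; s/(s>130)/(s>100)/' h.py
python3 - <<'E'
from h import *
im=cv2.cvtColor(cv2.imread("pics/top0.png"),cv2.COLOR_BGR2RGB); d=np.load("top0.npy"); P=cloud("top",d)
g=cv2.cvtColor(im,cv2.COLOR_RGB2HSV); print("green tub hsv",g[226,278])
print("green lid",blobs(im,"green",.046))
m=np.zeros((480,640),np.uint8); sub=(slice(200,305),slice(110,215))
m[sub]=((abs(P[...,2]-.112)<.006))[sub]
m=cv2.morphologyEx(m,cv2.MORPH_OPEN,np.ones((7,7)))
n,l,st,ce=cv2.connectedComponentsWithStats(m); k=1+np.argmax(st[1:,4])
w=np.array([at_z("top",(u,v),.112)[:2] for v,u in np.argwhere(l==k)],np.float32)*1000
r=cv2.minAreaRect(w); print("valve",r)
c=np.array(r[0])/1000
mm=np.zeros((480,640),np.uint8); win=(slice(205,355),slice(365,505)); mm[win]=((g[...,2]>180)|((g[...,1]>130)&(g[...,2]>90)))[win]
n,l,st,_=cv2.connectedComponentsWithStats(mm); k=1+np.argmax(st[1:,4])
w=np.array([at_z("top",(u,v),.004)[:2] for v,u in np.argwhere(l==k)],np.float32)*1000
print("board",cv2.minAreaRect(w))
for a in (r[2],r[2]-90):
    a=np.deg2rad(a); Rz=np.array([[np.cos(a),-np.sin(a)],[np.sin(a),np.cos(a)]])
    print(np.rad2deg(a),"knob in valve",Rz.T@(np.array([.6005,.356])-c), "landmark", at_z("top",(177,261),0))
    for nme,q in(("blue",(30,17)),("green",(-30,-17)),("yellow",(0,-34))): print(nme,proj("top",[*(c+Rz@np.array(q)/1000),.112]).round(1))
for nm in HUE:
    mk=cmask(im,nm); mk[:205]=0; mk[300:]=0; mk[:,:125]=0; mk[:,205:]=0; print(nm,np.argwhere(mk).mean(0)[::-1],mk.sum())
E
```

```text
green tub hsv [ 63 122 195]
green lid [([585.0, 434.0], [168.0, -612.0], 87.0, 32.4, -67.3), ([407.0, 252.0], [570.2, -215.4], 98.4, 65.6, 1.1), ([277.0, 226.0], [626.3, 80.4], 79.9, 40.3, -9.3)]
valve ((547.607666015625, 326.2584228515625), (152.2038116455078, 151.8127899169922), 12.38888168334961)
board ((512.4482421875, -283.81854248046875), (291.65606689453125, 261.8408508300781), 1.9416745901107788)
12.38888168334961 knob in valve [0.05804161 0.01770118] landmark [0.54714414 0.31830814 0.        ]
blue [148.5 240.5]
green [167.6 264.8]
yellow [173.5 249.5]
-77.61111831665039 knob in valve [-0.01770118  0.05804161] landmark [0.54714414 0.31830814 0.        ]
blue [170.6 242.2]
green [145.3 263.1]
yellow [160.  268.2]
red [135.09318996 219.62724014] 279
yellow [183.46153846 247.1025641 ] 39
green [179.02777778 262.11111111] 36
blue [137.13513514 242.72972973] 37
```

```bash
cat >> h.py <<'E'
VC=np.array([.5476,.3263]); VY=np.deg2rad(12.4)
VR=np.array([[np.cos(VY),-np.sin(VY)],[np.sin(VY),np.cos(VY)]])
def knob(sx,sy):  # slot point mm -> world knob
    f=np.arctan(sx/80); s=np.arctan(sy/80*np.cos(f))
    k=np.array([.16*np.cos(s)*np.sin(f),.16*np.sin(s),.03+.16*np.cos(s)*np.cos(f)])
    return np.array([*(VC+VR@k[:2]),k[2]]),k*100
def invknob(P):
    v=VR.T@(np.asarray(P)[:2]-VC); s=np.arcsin(v[1]/.16); f=np.arcsin(v[0]/.16/np.cos(s)); return f,s
E
python3 - <<'E'
from h import *
print(rel([.5,-.3,.25]))
for q in((30,-17),(0,-17),(0,17),(-30,17),(-30,-17),(0,-34)): print(q,knob(*q)[1].round(2),knob(*q)[0].round(3))
print(invknob([.6005,.356]))
E
```

```text
[ 34.32981865 -17.87142515  -0.16852838]
(30, -17) [ 5.51 -3.12 17.69] [0.608 0.308 0.177]
(0, -17) [ 0.   -3.33 18.65] [0.555 0.294 0.187]
(0, 17) [ 0.    3.33 18.65] [0.54  0.359 0.187]
(-30, 17) [-5.51  3.12 17.69] [0.487 0.345 0.177]
(-30, -17) [-5.51 -3.12 17.69] [0.5   0.284 0.177]
(0, -34) [ 0.   -6.26 17.73] [0.561 0.265 0.177]
(np.float64(0.37363230486259763), np.float64(0.11052279805005036))
```

```bash
python3 -m pendant '[[4.3,-2.2,0,0],[4.3,-2.2,0,0],[4.3,-2.2,0,0],[4.3,-2.2,0,0],[4.3,-2.2,0,0],[4.3,-2.2,0,0],[4.3,-2.3,0,5.3],[4.3,-2.3,0,5.3]]' 8.5 30
python3 - <<'E'
from h import *
p,r=pose(); print(p,r.as_euler('xyz',True)); print(rel([.6,.1,.27]))
E
```

```text
clock: 2.3
tcp_pos: [0.505, -0.3017, 0.2486]
ee_rot: [0.0, 0.994, 0.106, 0.0]
force: [0.6, -0.5, 0.3]
gripper_width: 1.001
finger_force: 0.0
[ 0.50502942 -0.30173292  0.24862571] [1.79975097e+02 2.04102952e-04 1.21388726e+01]
[ 17.73241997 -37.27705756  -2.15369462]
```

```bash
python3 -m pendant '[[2.2,-4.4,-0.3,0],[2.2,-4.4,-0.3,0],[2.2,-4.4,-0.3,0],[2.2,-4.4,-0.3,0],[2.2,-4.4,-0.3,0],[2.2,-4.4,-0.3,0],[2.2,-4.4,-0.3,0],[2.2,-4.4,-0.3,0]]'
python3 - <<'E'
from h import *
p,r=pose(); print(p,r.as_euler('xyz',True)); print(rel([.6005,.356,.25]))
E
```

```text
clock: 3.1
tcp_pos: [0.6012, 0.0799, 0.2727]
ee_rot: [0.0, 0.994, 0.107, 0.0]
force: [1.0, 0.3, -0.3]
gripper_width: 0.994
finger_force: 0.0
[0.60115764 0.0799135  0.27273422] [ 1.79973394e+02 -3.50438317e-02  1.23408000e+01]
[  5.83505218 -26.98582452   2.26446091]
```

```bash
python3 -m pendant '[[1,-4.5,0.3,0],[1,-4.5,0.3,0],[1,-4.5,0.3,0],[1,-4.5,0.3,0],[1,-4.5,0.3,0],[0.8,-4.5,0.3,0],[0,0,0.3,0],[0,0,0,0]]'
python3 - <<'E'
from h import *
from scipy.optimize import least_squares
for cam in("top","side"):
    im,d=snapshot(cam); save(cam+"1",im); mk=cmask(im,"red"); n,l,st,ce=cv2.connectedComponentsWithStats(mk)
    Q=cloud(cam,d); 
    for k in range(1,n):
        q=Q[l==k]; q=q[(q[:,2]>.14)&(q[:,2]<.21)&(q[:,1]>.2)]
        if len(q)>40:
            f=least_squares(lambda c:np.linalg.norm(q-c,axis=1)-.019,q.mean(0)-[0,0,.01],loss="soft_l1",f_scale=.003); print(cam,len(q),f.x)
p,r=pose(); print(p); print(rel([.6005,.356,.179]))
E
```

```text
clock: 3.9
tcp_pos: [0.5983, 0.3563, 0.2505]
ee_rot: [-0.0, 0.994, 0.11, -0.001]
force: [0.7, -1.4, -0.2]
gripper_width: 0.995
finger_force: 0.0
top 237 [0.60012792 0.35665813 0.17737114]
side 167 [0.6011729  0.35516398 0.17639834]
[0.60022382 0.35292086 0.25101579]
[ 0.09421912 -0.30503711  7.20113761]
```

View pics/side1.png

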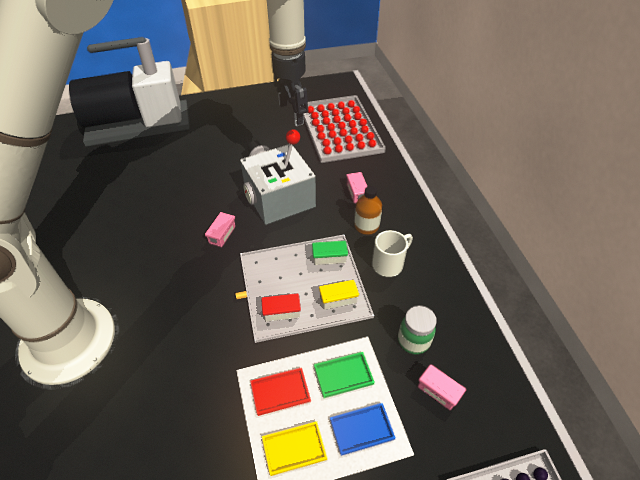

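The gripper hangs over the knob (293,136) with the ball between the fingers. I'll descend and close lightly.

```bash
python3 -m pendant '[[0,-0.1,1.5,0],[0.1,-0.1,1.5,0],[0,0,1.5,0],[0,0,1.5,0],[0,0,1.3,0],[0,0,0,0],[0,0,0,0],[0,0,0,0]]' 8.5 30 
python3 -m pendant '[[0,0,0,0],[0,0,0,0],[0,0,0,0],[0,0,0,0],[0,0,0,0],[0,0,0,0],[0,0,0,0],[0,0,0,0]]' 2 30
python3 - <<'E'
from h import *
p,r=pose(); print(p,r.as_euler('xyz',True)); 
for q in((30,-17),(0,-17),(0,17),(-30,17),(-30,-17)): print(q,rel(knob(*q)[0]).round(2))
E
```

```text
clock: 4.8
tcp_pos: [0.6006, 0.357, 0.1792]
ee_rot: [-0.0, 0.994, 0.108, 0.001]
force: [0.5, -0.1, 0.4]
gripper_width: 0.994
finger_force: 0.0
clock: 5.6
tcp_pos: [0.6006, 0.3566, 0.1788]
ee_rot: [-0.0, 0.994, 0.108, 0.001]
force: [0.3, 0.3, 4.0]
gripper_width: 0.424
finger_force: 30.1
[0.60064127 0.35663757 0.17876361] [-1.79987418e+02 -6.03621779e-02  1.23574772e+01]
(30, -17) [-0.32  4.95  0.18]
(0, -17) [-5.83  5.15 -0.78]
(0, 17) [-5.83 -1.5  -0.78]
(-30, 17) [-11.34  -1.29   0.17]
(-30, -17) [-11.34   4.95   0.17]
```

```bash
python3 -m pendant '[[0,0.6,0,0],[0,0.6,-0.05,0],[0,0.6,0,0],[0,0.6,0,0],[-0.05,0.6,0.05,0],[-0.05,0.65,0.05,0],[-0.05,0.65,0.1,0],[-0.05,0.65,0.05,0]]' 
python3 - <<'E'
from h import *
p,r=pose(); print(p,state()["force"],invknob(p)); 
for q in((30,-17),(0,-17),(0,17),(-30,17),(-30,-17)): print(q,rel(knob(*q)[0]).round(2))
E
```

```text
clock: 6.4
tcp_pos: [0.6091, 0.3093, 0.1771]
ee_rot: [-0.002, 0.994, 0.108, 0.001]
force: [1.7, 5.4, 3.0]
gripper_width: 0.427
finger_force: 31.2
[0.60910582 0.30926948 0.1770711 ] [1.69184273 5.42035588 2.95468874] (np.float64(0.3670722692531232), np.float64(-0.1876029530478222))
(30, -17) [-0.13  0.14  0.01]
(0, -17) [-5.64  0.34 -0.96]
(0, 17) [-5.64 -6.31 -0.94]
(-30, 17) [-1.115e+01 -6.110e+00  1.000e-02]
(-30, -17) [-1.115e+01  1.400e-01 -1.000e-02]
```

```bash
python3 -m pendant '[[-0.7,0,-0.22,0],[-0.7,0,-0.2,0],[-0.7,0,-0.16,0],[-0.7,0,-0.13,0],[-0.7,0.05,-0.1,0],[-0.7,0.05,-0.08,0],[-0.7,0.05,-0.05,0],[-0.7,0.05,-0.02,0]]' 
python3 - <<'E'
from h import *
p,r=pose(); print(p,state()["force"],invknob(p)); 
for q in((30,-17),(0,-17),(0,17),(-30,17),(-30,-17)): print(q,rel(knob(*q)[0]).round(2))
E
```

```text
clock: 7.2
tcp_pos: [0.5541, 0.2928, 0.1856]
ee_rot: [0.001, 0.994, 0.107, -0.0]
force: [2.6, 0.2, 2.5]
gripper_width: 0.421
finger_force: 31.7
[0.55406946 0.29277381 0.18561308] [2.57166377 0.19998978 2.493951  ] (np.float64(-0.005634223265436459), np.float64(-0.2149855097326587))
(30, -17) [ 5.6  -0.3   0.86]
(0, -17) [ 0.09 -0.09 -0.09]
(0, 17) [ 0.08 -6.74 -0.1 ]
(-30, 17) [-5.43 -6.53  0.87]
(-30, -17) [-5.42 -0.29  0.87]
```

```bash
python3 -m pendant '[[0,-0.83,-0.15,0],[0,-0.83,-0.12,0],[0,-0.83,-0.08,0],[0,-0.83,-0.03,0],[0,-0.83,0.03,0],[0,-0.83,0.06,0],[0,-0.83,0.08,0],[0,-0.83,0.1,0]]' 
python3 - <<'E'
from h import *
p,r=pose(); print(p,state()["force"],invknob(p)); 
for q in((0,17),(-30,17),(-30,-17)): print(q,rel(knob(*q)[0]).round(2))
E
```

```text
clock: 8.0
tcp_pos: [0.54, 0.3574, 0.1863]
ee_rot: [0.002, 0.994, 0.107, -0.001]
force: [1.7, -5.6, 5.9]
gripper_width: 0.422
finger_force: 32.0
[0.53996062 0.35739266 0.18627804] [ 1.67502818 -5.6023449   5.91640405] (np.float64(-0.0050041358555155), np.float64(0.20140758523274563))
(0, 17) [ 0.08 -0.12 -0.02]
(-30, 17) [-5.43  0.08  0.95]
(-30, -17) [-5.42  6.33  0.96]
```

```bash
python3 -m pendant '[[-0.68,0,0.02,0],[-0.68,0,0.05,0],[-0.68,0.03,0.08,0],[-0.68,0.03,0.1,0],[-0.68,0.03,0.13,0],[-0.68,0.03,0.16,0],[-0.68,0.03,0.2,0],[-0.68,0.03,0.22,0]]' 
python3 - <<'E'
from h import *
p,r=pose(); print(p,state()["force"],invknob(p)); 
for q in((0,17),(-30,17),(-30,-17)): print(q,rel(knob(*q)[0]).round(2))
E
```

```text
clock: 8.8
tcp_pos: [0.4869, 0.3455, 0.1775]
ee_rot: [-0.0, 0.994, 0.108, 0.0]
force: [1.1, 2.9, 1.0]
gripper_width: 0.422
finger_force: 31.6
[0.48689963 0.34554161 0.17750776] [1.14811303 2.90096666 1.04570678] (np.float64(-0.35942104755175897), np.float64(0.20025616670448065))
(0, 17) [ 5.52 -0.15 -0.9 ]
(-30, 17) [0.01 0.06 0.06]
(-30, -17) [0.01 6.31 0.05]
```

```bash
python3 -m pendant '[[0,0.83,-0.13,0],[0,0.83,-0.1,0],[0,0.83,-0.05,0],[0,0.83,-0.03,0],[0,0.83,0.03,0],[0,0.83,0.06,0],[0,0.83,0.1,0],[0,0.83,0.13,0]]' 
python3 - <<'E'
from h import *
p,r=pose(); print(p,state()["force"],invknob(p)); 
for q in((-30,-17),): print(q,rel(knob(*q)[0]).round(2))
E
```

```text
clock: 9.6
tcp_pos: [0.502, 0.2804, 0.1778]
ee_rot: [-0.001, 0.994, 0.108, 0.0]
force: [-1.8, 2.4, 9.0]
gripper_width: 0.423
finger_force: 31.9
[0.50195045 0.2803672  0.17782058] [-1.83175351  2.40323686  8.95841797] (np.float64(-0.35626483016343247), np.float64(-0.2209094000341277))
(-30, -17) [-0.07 -0.38  0.09]
```

```bash
python3 -m pendant '[[0,0.2,0.05,0],[0,0.2,0.05,0],[0,0,0,0],[0,0,0,0],[0,0,0,0],[0,0,0,0],[0,0,0,0],[0,0,0,0]]'; python3 -m pendant '[[0,0,0,0],[0,0,0,0],[0,0,0,0],[0,0,0,0],[0,0,-2,0],[0,0,-2,0],[0,0,-2,0],[0,0,-2,0]]' 8.5
python3 - <<'E'
from h import *
from scipy.optimize import least_squares
for cam in("side",):
    im,d=snapshot(cam); save(cam+"2",im); mk=cmask(im,"red"); n,l,st,ce=cv2.connectedComponentsWithStats(mk)
    Q=cloud(cam,d); 
    for k in range(1,n):
        q=Q[l==k]; q=q[(q[:,2]>.14)&(q[:,2]<.21)&(q[:,1]>.2)]
        if len(q)>30:
            f=least_squares(lambda c:np.linalg.norm(q-c,axis=1)-.019,q.mean(0)-[0,0,.01],loss="soft_l1",f_scale=.003); print(cam,len(q),f.x,invknob(f.x))
p,r=pose(); print(p,r.as_euler('xyz',True)); print(rel([.6005,.356,.179]))
E
```

```text
clock: 10.4
tcp_pos: [0.5028, 0.2771, 0.1769]
ee_rot: [-0.0, 0.994, 0.108, 0.0]
force: [-1.7, 4.4, 6.1]
gripper_width: 0.423
finger_force: 29.3
clock: 11.2
tcp_pos: [0.5026, 0.276, 0.2568]
ee_rot: [0.0, 0.994, 0.108, -0.0]
force: [0.4, -0.2, -0.3]
gripper_width: 1.0
finger_force: 0.0
side 180 [0.50734039 0.27928224 0.17505235] (np.float64(-0.3231913779589346), np.float64(-0.2351343540160277))
[0.50411005 0.27722277 0.26034347] [-179.96726233   -0.25766592   12.35944573]
[11.06508818 -5.6273028   8.18740684]
```

```bash
cat >> h.py <<'E'
def tubs(tag):
    im,d=snapshot("top"); save(tag,im)
    for c in("red","yellow","green"):
        for b in blobs(im,c,.046):
            if 60<b[2]<92 and 30<b[3]<52: print(c,b)
def to(x,y,z,yaw):
    p,r=pose(); a=r.as_euler('xyz',True)[2]; t=-(yaw-a); t=(t+90)%180-90
    print("yaw now %.1f"%a,"rows before turn",rel([x,y,z]).round(2),"turn tool",round(t,1),"F",np.round(state()["force"],1),
      "rows after turn",(R.from_euler('xyz',[180,0,yaw],True).inv().apply(np.array([x,y,z])-p)*100).round(2))
E
python3 - <<'E'
from h import *
tubs("top2"); to(.626,.080,.15,-9.3)
E
```

```text
red ([332.0, 291.0], [481.9, -45.3], 84.1, 44.5, -5.7)
yellow ([332.0, 231.0], [616.4, -44.5], 79.0, 41.0, 0.8)
green ([585.0, 434.0], [168.1, -612.2], 86.6, 32.4, -67.3)
green ([277.0, 226.0], [626.3, 80.4], 79.9, 40.3, -9.3)
yaw now 12.4 rows before turn [ 7.64 21.88 10.92] turn tool 21.7 F [ 0.7 -0.2  1.2] rows after turn [15.22 17.49 10.9 ]
```

```bash
python3 -m pendant '[[1.5,4.4,0,0],[1.5,4.4,0,0],[1.5,4.4,0,0],[1.5,4.4,1,0],[1.6,4.3,2,0],[0,0,2.6,7.2],[0,0,2.6,7.2],[0,0,2.6,7.3]]'
python3 - <<'E'
from h import *
to(.6265,.080,.037,-9.3)
E
```

```text
clock: 12.1
tcp_pos: [0.6232, 0.0776, 0.1459]
ee_rot: [0.0, 0.996, -0.085, -0.001]
force: [0.3, 1.1, 0.1]
gripper_width: 1.0
finger_force: 0.0
yaw now -9.7 rows before turn [ 0.31 -0.3  10.89] turn tool -0.4 F [0.3 1.1 0.1] rows after turn [ 0.29 -0.29 10.89]
```

```bash
python3 -m pendant '[[0.2,-0.2,2.5,0],[0.1,-0.1,2.5,0],[0,0,2.5,0],[0,0,2,0],[0,0,1.4,0],[0,0,0,0],[0,0,0,0],[0,0,0,0]]'; python3 -m pendant '[[0,0,0,0],[0,0,0,0],[0,0,0,0],[0,0,0,0],[0,0,0,0],[0,0,0,0],[0,0,0,0],[0,0,0,0]]' 2.5 50;  python3 -m pendant '[[0,0,-1,0],[0,0,-2,0],[0,0,-3,0],[0,0,-4,0],[0,0,-3,0],[0,0,0,0],[0,0,0,0],[0,0,0,0]]'
python3 - <<'E'
from h import *
to(.5774,-.2235,.15,1.9)
E
```

```text
clock: 12.9
tcp_pos: [0.6282, 0.0815, 0.0405]
ee_rot: [-0.0, 0.997, -0.081, 0.001]
force: [0.1, 0.1, -0.2]
gripper_width: 0.993
finger_force: 0.0
clock: 13.7
tcp_pos: [0.6278, 0.0812, 0.0402]
ee_rot: [0.0, 0.997, -0.081, 0.001]
force: [-0.5, -1.1, 6.5]
gripper_width: 0.501
finger_force: 53.3
clock: 14.5
tcp_pos: [0.6256, 0.0808, 0.1674]
ee_rot: [0.001, 0.997, -0.081, -0.002]
force: [-0.4, 1.5, -3.8]
gripper_width: 0.504
finger_force: 52.4
yaw now -9.3 rows before turn [ 0.18 30.8   1.78] turn tool -11.2 F [-0.4  1.5 -3.8] rows after turn [-5.83 30.25  1.74]
```

```bash
python3 -m pendant '[[0,4.4,0,0],[0,4.4,0,0],[0,4.4,0,0],[0,4.4,0,0],[0,4.4,0,0],[0,4.4,0,0],[0.2,4.4,1,-5.6],[0,0,0.8,-5.6]]'
python3 - <<'E'
from h import *
to(.5774,-.2235,.043,1.9)
E
```

```text
clock: 15.3
tcp_pos: [0.5753, -0.2333, 0.1484]
ee_rot: [0.002, 1.0, 0.012, -0.003]
force: [-1.8, -1.0, -3.3]
gripper_width: 0.501
finger_force: 52.6
yaw now 1.4 rows before turn [ 0.29 -1.02 10.53] turn tool -0.5 F [-1.8 -1.  -3.3] rows after turn [ 0.25 -0.97 10.54]
```

```bash
python3 -m pendant '[[0.1,-0.4,2,0],[0.1,-0.3,2,0],[0,0,2,0],[0,0,2,0],[0,0,1,0],[0,0,0,0],[0,0,0,0],[0,0,0,0]]'
python3 - <<'E'
from h import *
to(.5774,-.2235,.043,1.9)
im,d=snapshot("top"); save("top3",im[190:360,340:520].repeat(4,0).repeat(4,1))
E
```

```text
clock: 16.1
tcp_pos: [0.5818, -0.216, 0.0623]
ee_rot: [0.0, 1.0, 0.016, 0.001]
force: [0.4, -0.0, -2.9]
gripper_width: 0.503
finger_force: 52.5
yaw now 1.9 rows before turn [-0.47  0.73  1.92] turn tool -0.0 F [ 0.4 -0.  -2.9] rows after turn [-0.47  0.73  1.93]
```

View pics/top3.png

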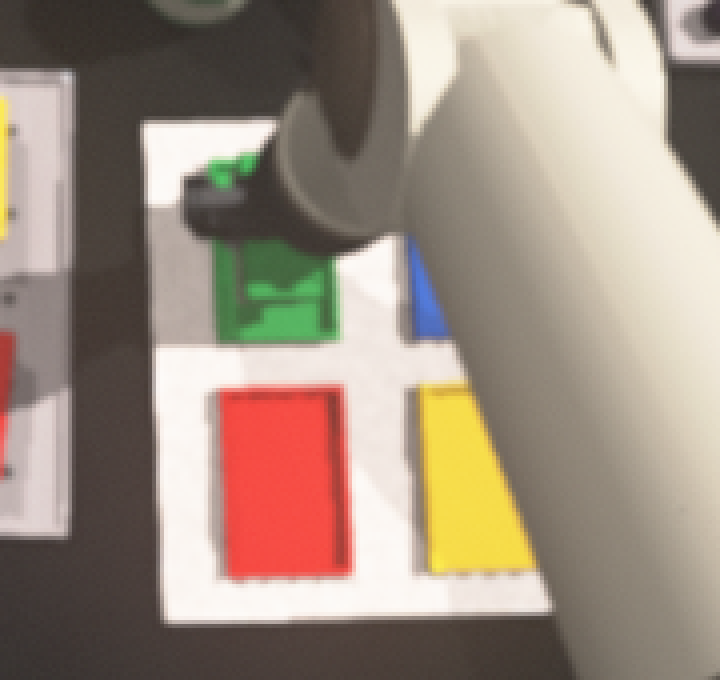

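The crop shows the tub held over the green bay, offset slightly up-left. I'll correct and lower.

```bash
python3 -m pendant '[[-0.2,0.3,0,0],[-0.2,0.4,0,0],[0,0,0.5,0],[0,0,0.5,0],[0,0,0.5,0],[0,0,0.5,0],[0,0,0,0],[0,0,0,0]]'
python3 - <<'E'
from h import *
to(.5774,-.2235,.041,1.9)
E
```

```text
clock: 16.95
tcp_pos: [0.5772, -0.2227, 0.041]
ee_rot: [-0.0, 1.0, 0.016, -0.0]
force: [-0.3, 1.0, -2.8]
gripper_width: 0.503
finger_force: 52.6
yaw now 1.9 rows before turn [0.02 0.08 0.  ] turn tool -0.0 F [-0.3  1.  -2.8] rows after turn [0.02 0.08 0.  ]
```

```bash
python3 -m pendant '[[0,0,0.1,0],[0,0,0,0],[0,0,0,0],[0,0,0,0],[0,0,0,0],[0,0,0,0],[0,0,0,0],[0,0,0,0]]' 8.5;  python3 -m pendant '[[0,0,-2,0],[0,0,-4,0],[0,0,-4,0],[0,-2,-2,0],[0,-4,0,0],[0,-4,0,0],[0,-4,0,0],[0,-4,0,0]]'
python3 - <<'E'
from h import *
tubs("top4"); to(.616,-.044,.15,0.5)
E
```

```text
clock: 17.75
tcp_pos: [0.5773, -0.223, 0.0404]
ee_rot: [0.0, 1.0, 0.016, 0.0]
force: [-0.2, -0.3, 0.0]
gripper_width: 0.994
finger_force: 0.0
clock: 18.55
tcp_pos: [0.5712, -0.0417, 0.1606]
ee_rot: [0.0, 1.0, 0.016, 0.0]
force: [0.9, 0.0, 0.2]
gripper_width: 0.999
finger_force: 0.0
red ([330.0, 292.0], [482.0, -45.0], 84.2, 44.5, -5.2)
green ([585.0, 434.0], [167.9, -611.8], 87.4, 32.4, -67.3)
yaw now 2.4 rows before turn [4.47 1.4  1.11] turn tool 1.9 F [-0.9  6.4  1.1] rows after turn [4.51 1.25 1.11]
```

```bash
python3 -m pendant '[[1.5,0,0,1],[1.5,0,0,0.5],[1.5,0,0.5,0],[0,0,0.5,0],[0,0,0,0],[0,0,0,0],[0,0,0,0],[0,0,0,0]]'
python3 - <<'E'
from h import *
to(.616,-.044,.037,.5)
im,d=snapshot("side"); save("side4",im)
for c in("yellow","red","green"): print(c,blobs(im,c,.046,"side"))
E
```

```text
clock: 19.4
tcp_pos: [0.6161, -0.0424, 0.1507]
ee_rot: [0.0, 1.0, 0.003, 0.0]
force: [0.1, -0.3, -0.3]
gripper_width: 1.001
finger_force: 0.0
yaw now 0.4 rows before turn [-0.02  0.15 11.37] turn tool -0.1 F [ 0.1 -0.3 -0.3] rows after turn [-1.000e-02  1.600e-01  1.137e+01]
yellow [([295.0, 449.0], [448.2, -355.2], 103.3, 71.3, 1.9), ([338.0, 291.0], [616.1, -47.7], 82.3, 46.5, -0.7)]
red [([279.0, 391.0], [444.3, -244.0], 105.0, 73.7, 2.1), ([280.0, 304.0], [483.0, -50.2], 83.5, 48.2, -6.3), ([261.0, 162.0], [519.1, 436.3], 64.1, 40.4, 80.3)]
green [([343.0, 374.0], [572.7, -239.7], 103.4, 72.9, 1.8), ([417.0, 336.0], [743.8, -198.0], 63.6, 32.0, -28.4)]
```

View pics/side4.png

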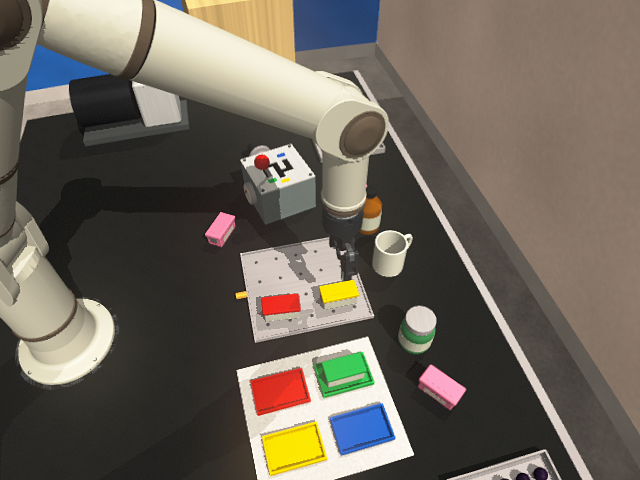

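Side view: the green tub is in the green bay at (343,372), yellow is at (338,291) where it was measured, and the knob stays at VENT (261,162).

```bash
python3 -m pendant '[[0,0.1,2.5,0],[0,0.1,2.5,0],[0,0,2.5,0],[0,0,2,0],[0,0,1.5,0],[0,0,0,0],[0,0,0,0],[0,0,0,0]]'; python3 -m pendant '[[0,0,0,0],[0,0,0,0],[0,0,0,0],[0,0,0,0],[0,0,0,0],[0,0,0,0],[0,0,0,0],[0,0,0,0]]' 2.5 50;  python3 -m pendant '[[0,0,-1,0],[0,0,-2,0],[0,0,-3,0],[0,0,-4,0],[0,0,-3,0],[0,0,0,0],[0,0,0,0],[0,0,0,0]]'
python3 - <<'E'
from h import *
to(.4474,-.3441,.15,1.9)
E
```

```text
clock: 20.25
tcp_pos: [0.6175, -0.0442, 0.0416]
ee_rot: [0.0, 1.0, 0.003, 0.001]
force: [0.4, -0.4, -0.9]
gripper_width: 0.995
finger_force: 0.0
clock: 21.05
tcp_pos: [0.6171, -0.0443, 0.0412]
ee_rot: [0.0, 1.0, 0.003, 0.001]
force: [-0.2, -0.2, 5.8]
gripper_width: 0.501
finger_force: 52.9
clock: 21.85
tcp_pos: [0.6149, -0.0446, 0.1687]
ee_rot: [0.0, 1.0, 0.003, -0.002]
force: [-0.5, 0.7, -2.5]
gripper_width: 0.506
finger_force: 52.0
yaw now 0.4 rows before turn [-16.93  29.85   1.93] turn tool -1.5 F [-0.5  0.7 -2.5] rows after turn [-17.74  29.38   1.87]
```

```bash
python3 -m pendant '[[-2.4,4.2,0,0],[-2.4,4.2,0,0],[-2.4,4.2,0,0],[-2.4,4.2,0,0],[-2.4,4.2,0,0],[-2.4,4.2,0,0],[-2.4,4.5,0,-1.5],[0,0,0,0]]'; python3 -m pendant '[[0,0,3,0],[0,0,3,0],[0,0,3,0],[0,0,1.5,0],[0,0,0,0],[0,0,0,0],[0,0,0,0],[0,0,0,0]]'
python3 - <<'E'
from h import *
to(.4474,-.3441,.0415,1.9)
E
```

```text
clock: 22.65
tcp_pos: [0.4436, -0.35, 0.1679]
ee_rot: [0.001, 1.0, 0.01, -0.003]
force: [-0.6, -1.1, -2.4]
gripper_width: 0.508
finger_force: 52.2
clock: 23.45
tcp_pos: [0.4518, -0.3421, 0.0668]
ee_rot: [0.001, 1.0, 0.016, 0.001]
force: [0.3, -0.3, -2.2]
gripper_width: 0.502
finger_force: 52.0
yaw now 1.9 rows before turn [-0.45  0.18  2.53] turn tool -0.0 F [ 0.3 -0.3 -2.2] rows after turn [-0.44  0.18  2.53]
```

```bash
python3 -m pendant '[[-0.2,0.1,0.5,0],[-0.2,0.1,0.5,0],[0,0,0.5,0],[0,0,0.5,0],[0,0,0.3,0],[0,0,0.2,0],[0,0,0,0],[0,0,0,0]]'; python3 -m pendant '[[0,0,0.1,0],[0,0,0,0],[0,0,0,0],[0,0,0,0],[0,0,0,0],[0,0,0,0],[0,0,0,0],[0,0,0,0]]' 8.5;  python3 -m pendant '[[0,0,-2,0],[0,0,-4,0],[0,0,-4,0],[0,0,-2,0],[0,-4.5,0,0],[0,-4.5,0,0],[0,-4.5,0,0],[0,-4.5,0,0]]'
python3 - <<'E'
from h import *
tubs("top5"); to(.482,-.0455,.16,-5.7)
im,d=snapshot("side"); save("side5",im)
for c in("yellow","red","green"): print(c,blobs(im,c,.046,"side"))
E
```

```text
clock: 24.25
tcp_pos: [0.4465, -0.3433, 0.0412]
ee_rot: [-0.0, 1.0, 0.016, -0.001]
force: [-4.0, 1.2, 9.5]
gripper_width: 0.499
finger_force: 53.5
clock: 25.05
tcp_pos: [0.4468, -0.3436, 0.0393]
ee_rot: [-0.0, 1.0, 0.016, 0.0]
force: [0.5, 0.5, 0.1]
gripper_width: 0.998
finger_force: 0.0
clock: 25.85
tcp_pos: [0.4407, -0.1622, 0.1596]
ee_rot: [0.0, 1.0, 0.016, 0.0]
force: [1.1, 0.1, 0.1]
gripper_width: 0.998
finger_force: 0.0
red ([332.0, 291.0], [481.8, -45.2], 83.9, 44.5, -5.5)
green ([585.0, 434.0], [168.4, -612.1], 86.3, 32.4, -66.6)
yaw now 2.3 rows before turn [ 4.600e+00 -1.062e+01 -1.000e-02] turn tool 8.0 F [-1.5  6.4 -0.6] rows after turn [  3.07 -11.16  -0.05]
yellow [([296.0, 450.0], [448.3, -355.5], 102.6, 70.2, 2.4)]
red [([279.0, 391.0], [444.0, -244.1], 105.2, 73.7, 2.4), ([286.0, 304.0], [496.1, -51.6], 57.3, 48.2, -6.4), ([319.0, 129.0], [719.0, 553.8], 253.7, 30.7, -89.9), ([330.0, 128.0], [753.6, 555.3], 255.8, 30.7, -89.9), ([341.0, 126.0], [789.2, 552.8], 256.0, 32.6, -89.9), ([352.0, 125.0], [823.1, 554.7], 257.5, 31.7, 89.6), ([362.0, 123.0], [858.7, 554.2], 255.4, 34.1, 89.6)]
green [([343.0, 374.0], [572.7, -239.8], 103.4, 72.8, 1.8), ([417.0, 336.0], [743.8, -198.0], 63.6, 32.0, -28.4)]
```

```bash
python3 -m pendant '[[1.3,-3.9,0,0],[1.3,-3.9,0,0],[1.3,-3.9,0,0],[0,0,0,3.8],[0,0,1,3.8],[0,0,0,0],[0,0,0,0],[0,0,0,0]]'
python3 - <<'E'
from h import *
to(.482,-.0455,.0395,-5.6)
im,d=snapshot("side")
for c in("red",): print(c,blobs(im,c,.046,"side"))
E
```

```text
clock: 26.75
tcp_pos: [0.4762, -0.0459, 0.1496]
ee_rot: [0.0, 0.999, -0.05, 0.0]
force: [-0.5, 0.2, -0.6]
gripper_width: 0.997
finger_force: 0.0
yaw now -5.7 rows before turn [ 0.57 -0.1  11.01] turn tool -0.1 F [-0.5  0.2 -0.6] rows after turn [ 0.57 -0.09 11.01]
red [([279.0, 391.0], [444.0, -244.0], 105.1, 73.6, 2.3), ([280.0, 304.0], [483.1, -50.3], 83.5, 47.8, -5.9), ([319.0, 129.0], [719.0, 553.8], 253.7, 30.7, -89.9), ([330.0, 128.0], [753.6, 555.3], 255.8, 30.7, -89.9), ([341.0, 126.0], [789.2, 552.8], 256.0, 32.6, -89.9), ([352.0, 125.0], [822.9, 554.7], 257.5, 31.8, 89.5), ([362.0, 123.0], [858.7, 554.2], 255.4, 34.1, 89.6)]
```

```bash
python3 -m pendant '[[0.3,-0.1,2.5,0],[0.3,0,2.5,0],[0,0,2.5,0],[0,0,2,0],[0,0,1.5,0],[0,0,0,0],[0,0,0,0],[0,0,0,0]]'; python3 -m pendant '[[0,0,0,0],[0,0,0,0],[0,0,0,0],[0,0,0,0],[0,0,0,0],[0,0,0,0],[0,0,0,0],[0,0,0,0]]' 2.5 50;  python3 -m pendant '[[0,0,-1,0],[0,0,-2,0],[0,0,-3,0],[0,0,-4,0],[0,0,-3,0],[0,0,0,0],[0,0,0,0],[0,0,0,0]]'
python3 - <<'E'
from h import *
to(.4435,-.2276,.15,1.9)
E
```

```text
clock: 27.6
tcp_pos: [0.4832, -0.0451, 0.0403]
ee_rot: [0.0, 0.999, -0.05, 0.001]
force: [-0.1, 0.4, -0.6]
gripper_width: 0.993
finger_force: 0.0
clock: 28.4
tcp_pos: [0.4827, -0.0453, 0.04]
ee_rot: [0.0, 0.999, -0.05, 0.0]
force: [-1.6, -0.7, 6.7]
gripper_width: 0.504
finger_force: 51.1
clock: 29.2
tcp_pos: [0.481, -0.0452, 0.1683]
ee_rot: [-0.0, 0.999, -0.05, -0.001]
force: [-1.0, 0.5, -2.3]
gripper_width: 0.503
finger_force: 51.6
yaw now -5.7 rows before turn [-1.9  18.52  1.84] turn tool -7.6 F [-1.   0.5 -2.3] rows after turn [-4.35 18.1   1.83]
```

```bash
python3 -m pendant '[[-0.5,4.6,0,0],[-0.5,4.6,0,0],[-0.5,4.6,0,0],[-0.5,4.6,0,0],[0,0,0,-3.8],[0,0,0,-3.8],[0,0,0,0],[0,0,0,0]]'; python3 -m pendant '[[0,0,3,0],[0,0,3,0],[0,0,3,0],[0,0,1.5,0],[0,0,0,0],[0,0,0,0],[0,0,0,0],[0,0,0,0]]'
python3 - <<'E'
from h import *
to(.4435,-.2276,.041,1.9)
E
```

```text
clock: 30.0
tcp_pos: [0.4432, -0.2255, 0.1682]
ee_rot: [-0.001, 1.0, 0.016, -0.001]
force: [-0.4, -0.0, -1.8]
gripper_width: 0.505
finger_force: 51.8
clock: 30.8
tcp_pos: [0.445, -0.2267, 0.0657]
ee_rot: [0.001, 1.0, 0.016, 0.001]
force: [-0.3, -0.2, -1.7]
gripper_width: 0.502
finger_force: 51.7
yaw now 1.9 rows before turn [-0.16  0.08  2.47] turn tool -0.0 F [-0.3 -0.2 -1.7] rows after turn [-0.15  0.09  2.47]
```

```bash
python3 -m pendant '[[-0.1,0.1,0.5,0],[0,0,0.5,0],[0,0,0.5,0],[0,0,0.5,0],[0,0,0.3,0],[0,0,0.1,0],[0,0,0,0],[0,0,0,0]]'; python3 -m pendant '[[0,0,0.1,0],[0,0,0,0],[0,0,0,0],[0,0,0,0],[0,0,0,0],[0,0,0,0],[0,0,0,0],[0,0,0,0]]' 8.5;  python3 -m pendant '[[0,0,-2,0],[0,0,-4,0],[0,0,-4,0],[0,0,-4,0],[0,0,-4,0],[0,0,-4,0],[0,-3,0,0],[0,-4,0,0]]'
python3 -m pendant '[[0,-4.5,0,0],[0,-4.5,0,0],[0,-4.5,0,0],[0,-4.5,0,0],[0,-4.5,0,-5.2],[0,-4.5,0,-5.3],[0,0,0,0],[0,0,0,0]]'
python3 - <<'E'
from h import *
from scipy.optimize import least_squares
im,d=snapshot("top"); save("top6",im); im,d=snapshot("side"); save("side6",im)
for cam in("top","side",):
    im,d=snapshot(cam); mk=cmask(im,"red"); n,l,st,ce=cv2.connectedComponentsWithStats(mk)
    Q=cloud(cam,d); 
    for k in range(1,n):
        q=Q[l==k]; q=q[(q[:,2]>.14)&(q[:,2]<.21)&(q[:,1]>.2)]
        if len(q)>30:
            f=least_squares(lambda c:np.linalg.norm(q-c,axis=1)-.019,q.mean(0)-[0,0,.01],loss="soft_l1",f_scale=.003); print(cam,len(q),f.x,invknob(f.x))
to(*(.505,.279,.26),12.4)
E
```

```text
clock: 31.6
tcp_pos: [0.4432, -0.2272, 0.0403]
ee_rot: [0.0, 1.0, 0.016, 0.0]
force: [-0.2, 0.3, -1.0]
gripper_width: 0.506
finger_force: 51.8
clock: 32.4
tcp_pos: [0.443, -0.2272, 0.0393]
ee_rot: [0.0, 1.0, 0.016, 0.0]
force: [-0.5, -0.4, -0.4]
gripper_width: 0.997
finger_force: 0.0
clock: 33.2
tcp_pos: [0.4414, -0.1587, 0.2609]
ee_rot: [0.001, 1.0, 0.014, 0.002]
force: [0.8, 0.5, -0.6]
gripper_width: 0.996
finger_force: 0.0
clock: 34.0
tcp_pos: [0.4274, 0.1132, 0.2593]
ee_rot: [0.0, 0.994, 0.109, 0.0]
force: [0.2, -0.4, 0.2]
gripper_width: 0.998
finger_force: 0.0
side 179 [0.50769184 0.27858541 0.17472799] (np.float64(-0.32227222399896904), np.float64(-0.23999620620892917))
yaw now 12.2 rows before turn [ 11.08 -14.83  -0.1 ] turn tool -0.2 F [ 0.5 -0.6  0.4] rows after turn [ 11.13 -14.79  -0.09]
```

View pics/side6.png

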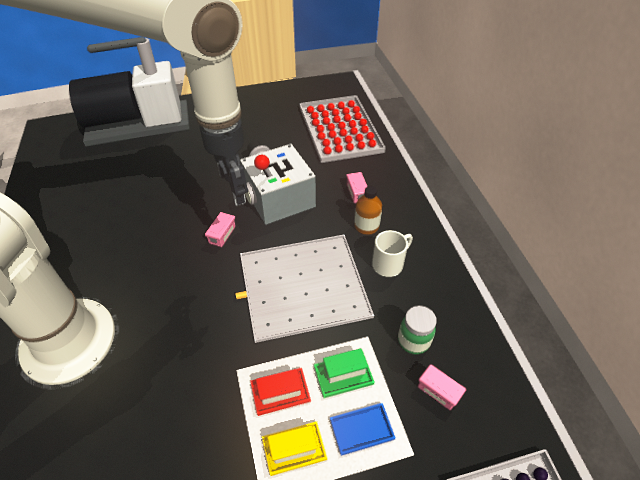

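View pics/top6.png

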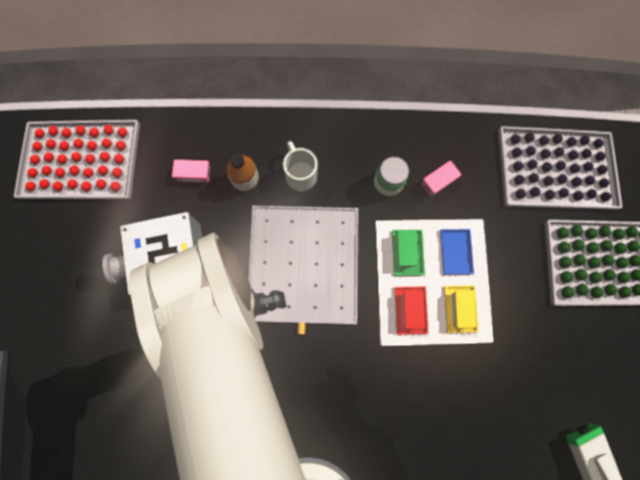

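All three tubs lie in their own bays and the plate is empty. The knob is at (262,162), still at VENT. I'll re-grip it.

```bash
python3 -m pendant '[[2.2,-2.9,0,0],[2.2,-2.9,0,0],[2.2,-2.9,0,0],[2.2,-2.9,0,0],[2.2,-2.9,0,0],[0,0,0,0],[0,0,0,0],[0,0,0,0]]'
python3 - <<'E'
from h import *
to(*(.504,.2775,.177),12.4)
im,d=snapshot("side"); P=cloud("side",d)
for c,(x,y) in dict(red=(.4435,-.228),yellow=(.4474,-.344),green=(.5774,-.2235)).items():
    q=P.reshape(-1,3); m=(abs(q[:,0]-x)<.048)&(abs(q[:,1]-y)<.034)&(q[:,2]>.03)&(q[:,2]<.06)
    q=q[m]; A=np.c_[q[:,:2]-[x,y],np.ones(len(q))]; t=q[q[:,2]>.04]
    s=np.linalg.lstsq(np.c_[t[:,:2]-[x,y],np.ones(len(t))],t[:,2],rcond=None)[0]; print(c,len(t),cv2.minAreaRect((t[:,:2]*1000).astype(np.float32)),"slope deg",np.rad2deg(s[:2]).round(1),"z",s[2].round(4))
E
```

```text
clock: 35.0
tcp_pos: [0.5044, 0.2755, 0.2588]
ee_rot: [0.001, 0.994, 0.107, -0.0]
force: [-0.6, 0.4, 0.1]
gripper_width: 0.992
finger_force: 0.0
yaw now 12.2 rows before turn [ 0.02 -0.22  8.18] turn tool -0.2 F [-0.6  0.4  0.1] rows after turn [ 0.01 -0.2   8.18]
red 934 ((443.8464050292969, -227.6776885986328), (84.97306060791016, 45.5693473815918), 1.971268892288208) slope deg [0.2 0.8] z 0.0444
yellow 1133 ((447.2791748046875, -343.8831787109375), (83.82976531982422, 44.911354064941406), 0.577787458896637) slope deg [-0.1  0.4] z 0.0444
green 820 ((583.2545166015625, -215.70896911621094), (83.81148529052734, 44.45112991333008), 2.061896800994873) slope deg [-0.2 -0.9] z 0.0443
```

```bash
python3 -m pendant '[[0,-0.2,1.6,0],[0,0,1.6,0],[0,0,1.6,0],[0,0,1.6,0],[0,0,1.7,0],[0,0,0,0],[0,0,0,0],[0,0,0,0]]'; python3 -m pendant '[[0,0,0,0],[0,0,0,0],[0,0,0,0],[0,0,0,0],[0,0,0,0],[0,0,0,0],[0,0,0,0],[0,0,0,0]]' 2 30
python3 - <<'E'
from h import *
p,r=pose(); print(p,state()["force"],invknob(p)); 
for q in((-30,-17),(-30,17),(0,17),(0,-17),(0,-34)): print(q,rel(knob(*q)[0]).round(2))
E
```

```text
clock: 35.85
tcp_pos: [0.5041, 0.2801, 0.179]
ee_rot: [-0.0, 0.994, 0.108, 0.001]
force: [1.0, -0.2, 0.7]
gripper_width: 0.997
finger_force: 0.0
clock: 36.65
tcp_pos: [0.504, 0.2793, 0.1788]
ee_rot: [0.0, 0.994, 0.108, 0.0]
force: [-1.8, -1.5, 5.6]
gripper_width: 0.426
finger_force: 29.7
[0.503999   0.27934727 0.17882815] [-1.80782714 -1.51875499  5.64552838] (np.float64(-0.34487198717965106), np.float64(-0.23011782763639924))
(-30, -17) [-0.24 -0.53  0.19]
(-30, 17) [-0.25 -6.77  0.19]
(0, 17) [ 5.26 -6.98 -0.77]
(0, -17) [ 5.27 -0.33 -0.77]
(0, -34) [5.27 2.6  0.16]
```

```bash
python3 -m pendant '[[0,-0.85,-0.18,0],[0,-0.85,-0.13,0],[0,-0.85,-0.08,0],[0,-0.85,-0.03,0],[0,-0.85,0.02,0],[-0.05,-0.85,0.05,0],[-0.05,-0.85,0.1,0],[-0.05,-0.8,0.12,0]]'
python3 - <<'E'
from h import *
p,r=pose(); print(p,state()["force"],invknob(p)); 
for q in((-30,17),(0,17),(0,-17),(0,-34)): print(q,rel(knob(*q)[0]).round(2))
E
```

```text
clock: 37.45
tcp_pos: [0.4882, 0.344, 0.1794]
ee_rot: [0.001, 0.994, 0.107, -0.0]
force: [0.3, -4.2, 5.0]
gripper_width: 0.425
finger_force: 31.1
[0.48822009 0.34400956 0.17943228] [ 0.27040028 -4.15284175  4.9625122 ] (np.float64(-0.35206227064234014), np.float64(0.18891798545350386))
(-30, 17) [-0.09 -0.12  0.25]
(0, 17) [ 5.42 -0.33 -0.71]
(0, -17) [ 5.43  6.32 -0.69]
(0, -34) [5.44 9.25 0.24]
```

```bash
python3 -m pendant '[[0.7,0,-0.22,0],[0.7,0,-0.2,0],[0.7,0,-0.16,0],[0.7,0,-0.13,0],[0.7,0,-0.1,0],[0.7,-0.05,-0.08,0],[0.7,-0.05,-0.05,0],[0.6,-0.05,-0.02,0]]'
python3 - <<'E'
from h import *
p,r=pose(); print(p,state()["force"],state()["gripper_width"],invknob(p)); 
for q in((-30,17),(0,17),(0,-17),(0,-34)): print(q,rel(knob(*q)[0]).round(2))
E
```

```text
clock: 38.25
tcp_pos: [0.542, 0.3582, 0.189]
ee_rot: [0.0, 0.994, 0.108, -0.0]
force: [-1.0, 0.5, -0.3]
gripper_width: 0.425
finger_force: 30.6
[0.54198523 0.35819967 0.18904568] [-0.95821943  0.47073874 -0.31754505] 0.4246032833588935 (np.float64(0.00871901498933379), np.float64(0.2036626052965356))
(-30, 17) [-5.65  0.12  1.21]
(0, 17) [-0.14 -0.09  0.25]
(0, -17) [-0.13  6.56  0.26]
(0, -34) [-0.13  9.49  1.18]
```

```bash
python3 -m pendant '[[0,0.8,-0.12,0],[0,0.8,-0.1,0],[-0.05,0.8,-0.06,0],[-0.05,0.8,-0.02,0],[0,0.8,0.02,0],[0,0.8,0.06,0],[0,0.8,0.1,0],[0,0.8,0.15,0]]'
python3 -m pendant '[[0,0.6,0.17,0],[0,0.6,0.2,0],[0,0.6,0.22,0],[0,0.6,0.24,0],[0,0.6,0.25,0],[0,0.3,0.1,0],[0,0.2,0.1,0],[0,0,0,0]]'
python3 - <<'E'
from h import *
p,r=pose(); print(p,state()["force"],state()["gripper_width"],invknob(p)); 
for q in((0,-17),(0,-34)): print(q,rel(knob(*q)[0]).round(2))
E
```

```text
clock: 39.05
tcp_pos: [0.5546, 0.2962, 0.1901]
ee_rot: [-0.001, 0.994, 0.108, 0.001]
force: [-0.7, 5.3, -0.5]
gripper_width: 0.425
finger_force: 32.0
clock: 39.85
tcp_pos: [0.5615, 0.2611, 0.1761]
ee_rot: [0.0, 0.994, 0.108, -0.0]
force: [-0.3, 3.3, 4.8]
gripper_width: 0.426
finger_force: 33.5
[0.56153099 0.26113732 0.17607726] [-0.30791764  3.31299414  4.77500593] 0.4256226947249177 (np.float64(-0.002658490411275825), np.float64(-0.4295512922353523))
(0, -17) [ 0.04 -3.34 -1.04]
(0, -34) [ 0.04 -0.41 -0.12]
```

In PARK at side −0.43. I'll release, back off and verify.

```bash
python3 -m pendant '[[0,0.15,0,0],[0,0,0,0],[0,0,0,0],[0,0,0,0],[0,0,0,0],[0,0,0,0],[0,0,0,0],[0,0,0,0]]'; python3 -m pendant '[[0,0,0,0],[0,0,0,0],[0,0,0,0],[0,0,0,0],[0,0,0,0],[0,0,-2,0],[0,0,-3,0],[0,0,-4,0]]' 8.5; python3 -m pendant '[[-3,0,0,0],[-4,0,0,0],[-4,0,0,0],[-3,0,0,0],[0,0,0,0],[0,0,0,0],[0,0,0,0],[0,0,0,0]]'
python3 - <<'E'
from h import *
from scipy.optimize import least_squares
im,d=snapshot("side"); save("side7",im); P=cloud("side",d); n,l,st,ce=cv2.connectedComponentsWithStats(cmask(im,"red"))
for k in range(1,n):
    q=P[l==k]; q=q[(q[:,2]>.14)&(q[:,2]<.21)&(q[:,1]>.2)]
    if len(q)>30:
        f=least_squares(lambda c:np.linalg.norm(q-c,axis=1)-.019,q.mean(0)-[0,0,.01],loss="soft_l1",f_scale=.003); print(len(q),f.x,invknob(f.x))
E
```

```text
clock: 40.65
tcp_pos: [0.5614, 0.2608, 0.176]
ee_rot: [-0.001, 0.994, 0.108, -0.0]
force: [-0.2, 5.1, 2.0]
gripper_width: 0.426
finger_force: 33.4
clock: 41.45
tcp_pos: [0.5608, 0.2589, 0.2653]
ee_rot: [0.001, 0.994, 0.108, -0.002]
force: [0.9, 0.0, -0.3]
gripper_width: 0.992
finger_force: 0.0
clock: 42.25
tcp_pos: [0.4261, 0.2302, 0.2662]
ee_rot: [-0.001, 0.994, 0.107, 0.0]
force: [-0.7, -0.2, 0.2]
gripper_width: 0.999
finger_force: 0.0
181 [0.56229826 0.26183013 0.17393036] (np.float64(0.0035101576174328916), np.float64(-0.426035056884192))
```

View pics/side7.png

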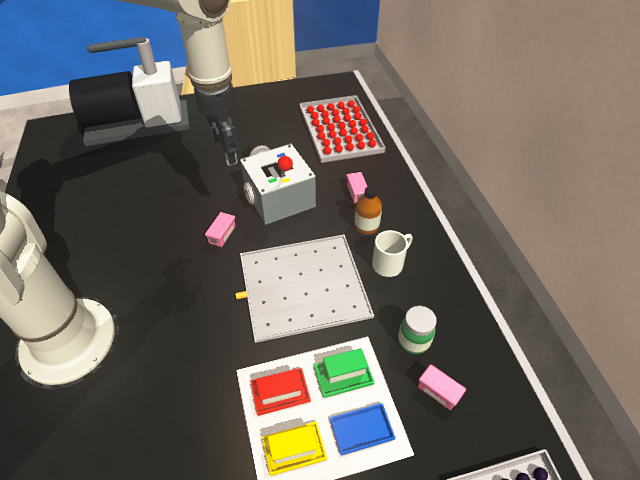

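The knob (286,163) is at the PARK end, with side about −0.43. All tubs are flat in their bays, the bystanders have not moved and the robot is clear.

```bash
python3 -c "
from bench import *
print(sign_off())"
```

```text
the job is handed in; nothing more can be done
None
```

I took the lever to VENT, put the red, yellow and green tubs (no blue one was present) flat in their matching bays, then moved the lever fully into PARK and handed in the job at about 42 s; the green tub sits some 6–8 mm off its bay's centre, still inside and flat on the floor.

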